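# Turn a round ear tag over through the twisted wire guide

## Robot

A 6-joint arm with a two-finger parallel gripper is mounted at the origin on the work surface. World frame = base frame: x ahead of the robot, y to its left, z up, the work surface at z = 0. Lengths are in m, angles in rad, forces in N, time in s.
With the tool pointing down it reaches from about 0.375 to 0.975 m from the base axis. Payload 3.8 kg.
Tool frame: the origin (TCP) lies midway between the tips of the shut fingers; the grasp point (between the pads) lies 19 mm behind it; z points along the fingers, y is the direction in which the jaws open and shut (so a half turn about z gives the same grasp; the last joint's range is limited). The gripper opens to 85 mm and grips with 20 to 120 N. Pads are 22 mm wide; open, the fingers measure 114 mm over their backs; the gripper's body (76 mm by 85 mm) begins 54 mm behind the grasp point. The pads swing forward as they close: fully open they stand 13 mm farther back than shut.
Start: joints at [1.13, 0.264, 1.604, -0, 1.274, -0.037], TCP at [0.265, 0.621, 0.231] pointing down, gripper open.
Joint ranges: [-2.63, 2.63], [-0.94, 2.18], [0.31, 2.57], [-1.31, 4.45], [0, 2.66], [-2.55, 2.55]. Speed limits (rad/s): [2.57, 2.57, 3.14, 3.14, 3.14, 3.14].

## Interface

Orientations are given as a rotation vector (axis times angle).
In Python, from workcell import bot gives the robot as it stands. The module is installed in compiled form; this text tells all that it offers.
- The arm moves only by the tool play_rows, never from a script. Its argument "series" is a list of rows, each an object with "translation": the shift along the tool's x, y, z in m, a list of three; "spin": the turn about the tool's z in units of 5 degrees (1.0 is 5 degrees). In form: [{"translation": [dx, dy, dz], "spin": spin}, ...]. A call has 1 to 5 rows; each row shifts and turns the commanded pose from where the row before left it, along the tool's axes as they then stand; what a row does not reach is not made up. A row lasts 1/10 s, in which the tool goes at most 50 mm and 8.59 degrees, less where a joint would pass 70% of its speed; a pose out of reach is approached as far as the arm can. A call is refused whole if a number of a shift passes 0.05 or a number of a turn 1, either way. A call with a gripper value outside its range is refused whole. "jaw" is the gripper's target within -1 to 1 (fully open at 1, half-way at 0, shut at -1), set as the call begins (left out, the last holds). The fingers move at their own pace and stop on an object; "force" is the grip in N (left out, the last holds). Time passes only in rows, so rows that do not move let the fingers close. It gives the time, the measured TCP pose, the force and the opening at its end, in the units of the state.
- bot.read_state(): the state, without advancing time (a new reading comes with each control period).
- bot.read_camera(name): name is "scene" or "top"; returns the picture (400x640x3 uint8, blue, green, red); there is no depth.
- bot.get_calibration(name): a dict with "fov_y" (degrees; the focal length in pixels is half the picture's height over the tangent of half this angle, whatever the lens; pixels are square), "cx", "cy" (the principal point, pixels), "k1" (the pictures are not rectified: a ray, as slopes to the right and down, at radius r is drawn at 1 + k1 r^2 times it, then the intrinsics apply), "R" (3x3) and "t" (3): a world point X has camera coordinates R X + t. Camera axes: x right, y down, z forward; pixel columns grow to the right and rows downward; lengths in m; the calibration is good to about 2 mm. A picture is of the moment at which its call begins. get_calibration takes no time and is no camera call.
- bot.finish_job(): hands the job in, once; it reports no verdict.
The state is a dict: "time": time; "q": joint angles; "joint_vel": joint speeds; "joint_torque": joint torques, N m; "tool_pos": TCP position; "tcp_rot": TCP orientation; "wrist_force": force on the tool from outside, world axes, zero at the start; "torque": the same for the moment, N m; "width": opening from 0.0 (shut) to 1.0 (fully open).
Only numpy, scipy, OpenCV 4.12 (cv2) and the standard library are available. Lean on these libraries where they do the work, as an engineer would, in place of code of your own. Each camera call takes 0.05 s, during which the arm holds its last target. There are 200 camera calls.

## Task

Take the round ear tag out of the rack and drop it through the twisted wire guide from the hopper at its top, so that it slides out into the tray at the foot lying flat with its boss facing up. Leave the square tag and the long tag standing in the rack.

Things in the scene. Friction and masses are not known exactly. Their poses are not given: they have to be found in the camera images.
- tag: Round tag: disc 40 mm across, 8 mm thick, about 20 g, on edge in a rack pocket that holds its lowest 8 mm; pull straight up. Round tapered boss 16 mm wide (10 at its top), 4 mm high in the middle of one face (12 mm thick there). Origin: disc centre, 30 mm above the bench. x: out of the boss face, level in the rack, roughly away from the robot; z up. May lean a few degrees.
- turner: Fixed guide: sheet hopper over eight 5 mm wires that make half a turn on the way down to a tray. Origin at bench level under its upright axis. Hopper rim 290 mm up, clear 44 (x) by 63 mm (y), narrowing 52 below it to a slot 17 by 43. Tag let go there on edge, boss to +x (away from the tray), comes out boss up; boss to -x, boss down. Tray: x -165 to -35, 90 wide, floor 8, walls 30 high. Post at x +58, 243 high.
- square_tag: Bystander: straight-sided tag 34 mm wide, 38 high, 8 thick, with the same boss, standing in another rack pocket. Origin at its centre, 29 mm above the bench; x out of the boss face, z up. Each of the three pockets (9.5 by 36 mm) is in a small block 19.5 by 44 mm across, long side along the tag's width, its top 18 mm above the bench.
- long_tag: Bystander: long narrow tag 26 mm wide, 56 high, 8 thick, with the same boss, standing in another rack pocket. Origin at its centre, 38 mm above the bench; x out of the boss face, z up. The three pockets are in a row along the tags' widths, 80 mm from centre to centre; which tag is in which varies.

How it is judged:
On the way:
1. the round tag is inside the upper, twisted part of the wire guide (z of tag in the frame of turner between 0.1 and 0.225 m and horizontal distance between tag and turner below 0.02 m).
At the end, for the whole second after the job is handed in: The round tag lies at rest in the tray of the turner, boss up within 20 degrees of level, after passing through the twisted guide; the square and the long tag still stand in their pockets, moved less than 20 mm (x of tag in the frame of turner between -0.165 and -0.03 m and y of tag in the frame of turner between -0.045 and 0.045 m and z of tag in the frame of turner below 0.03 m and angle between tag's own x axis and vertical below 0.35 rad and linear speed of tag below 0.02 m/s and distance of each of square_tag, long_tag from where it was at the start of the episode below 0.02 m and angle between each of square_tag, long_tag's own z axis and vertical below 0.35 rad); the robot touches nothing.
It fails at once if the square tag or the long tag is taken out or knocked out of its pocket (moved more than 30 mm) (distance of any of square_tag, long_tag from where it was at the start of the episode above 0.03 m).
It also fails if it takes over 38 s, if anything falls off the work surface, if the arm or the gripper's body presses on something with over 40 N, if the wrist force passes 120 N, or if a joint passes its speed limit or range.

## Working session

There is one attempt and no reset: what is moved stays moved. The work goes in short steps, Python scripts to look and compute and a tool call to move; the robot and the scene stay as the last step left them, time stands still between calls to the robot, and variables do not carry over. Pictures are saved under pics/ and viewed, about 8 in all and at most 12, crops included, and the job is handed in when it is done.

Besides the shell and the picture viewer there is one more tool, called after ">>>" by a JSON object that holds its "method" and its "body". play_rows: Moves the arm, as the interface text tells. Its arguments: {"type":"object","properties":{"series":{"type":"array","items":{"type":"object","properties":{"translation":{"type":"array","items":{"type":"number"}},"spin":{"type":"number"}}}},"jaw":{"type":"number"},"force":{"type":"number"}},"required":["series"]}

```bash
mkdir -p pics
cat > h.py <<'E'
import numpy as np, cv2
from workcell import bot
def cal(n):
    c=bot.get_calibration(n); f=200/np.tan(np.radians(c['fov_y'])/2)
    K=np.array([[f,0,c['cx']],[0,f,c['cy']],[0,0,1]]); D=np.array([c['k1'],0,0,0,0.])
    return K,D,np.array(c['R']),np.array(c['t'])
def ray(n,uv):
    K,D,R,t=cal(n); p=cv2.undistortPoints(np.array([[uv]],float),K,D)[0,0]
    return -R.T@t, R.T@np.array([p[0],p[1],1])
def onz(n,uv,z):
    o,d=ray(n,uv); return o+d*(z-o[2])/d[2]
def proj(n,X):
    K,D,R,t=cal(n); return cv2.projectPoints(np.array(X,float).reshape(-1,1,3),cv2.Rodrigues(R)[0],t,K,D)[0][:,0]
def tri(a,ua,b,ub):
    o1,d1=ray(a,ua); o2,d2=ray(b,ub)
    s=np.linalg.lstsq(np.c_[d1,-d2],o2-o1,rcond=None)[0]
    p,q=o1+s[0]*d1,o2+s[1]*d2
    return (p+q)/2,np.linalg.norm(p-q)
E
python3 - <<'E'
from h import *
for n in ("scene","top"):
    im=bot.read_camera(n); cv2.imwrite(f"pics/{n}0.png",im)
    K,D,R,t=cal(n); print(n,K[0,0],D[0],-R.T@t,R[2])
s=bot.read_state();print(s['time'],s['tool_pos'],s['tcp_rot'],s['width'])
E
```

```text
scene 469.92738715914425 0.021834150517975735 [1.09042879 0.18793752 0.70101201] [-0.64837489 -0.17048633 -0.7419868 ]
top 458.8875657148049 -0.10719275644603768 [0.3983448  0.05678049 1.0890701 ] [ 1.47779729e-01 -8.37545896e-04 -9.89019944e-01]
0.1 [0.26492967 0.62008768 0.23006258] [-0.62989127 -3.07733034  0.00323031] 0.9996377193258571
```

View pics/scene0.png

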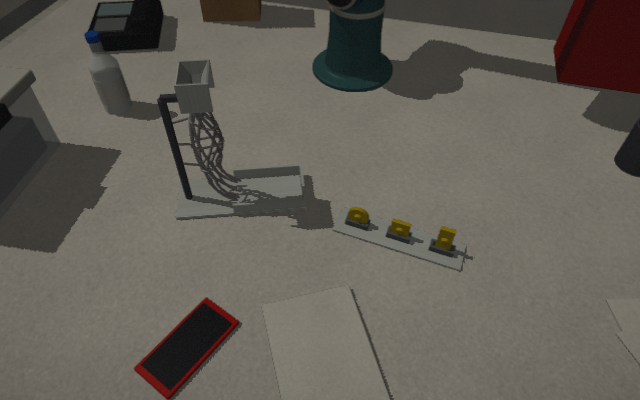

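View pics/top0.png

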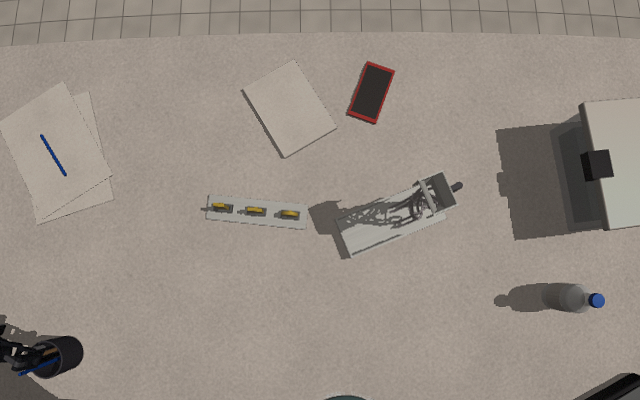

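The scene view shows the round tag at about (358,215), the square one at (400,228) and the long one at (446,238). The hopper is at (195,85). In the top view the tags are at (290,214), (256,211) and (220,207), with the hopper at (437,190). I'll enlarge both next.

Run:
```python
from h import *
a=cv2.imread("pics/top0.png");b=cv2.imread("pics/scene0.png")
A=cv2.resize(a[165:265,310:470],None,fx=5,fy=5,interpolation=cv2.INTER_CUBIC)[:, :800]
cv2.imwrite("pics/c1.png",cv2.convertScaleAbs(A,alpha=1.3))
B=cv2.resize(b[50:120,150:230],None,fx=5,fy=5,interpolation=cv2.INTER_CUBIC)
C=cv2.resize(b[200:270,330:480],None,fx=5,fy=5,interpolation=cv2.INTER_CUBIC)[:,:400]
cv2.imwrite("pics/c2.png",cv2.convertScaleAbs(np.hstack([B,C]),alpha=1.4))
for n,im in (("scene",b),("top",a)):
    hsv=cv2.cvtColor(im,cv2.COLOR_BGR2HSV); m=cv2.inRange(hsv,(18,150,60),(35,255,255))
    nn,l,st,c=cv2.connectedComponentsWithStats(m)
    for i in range(1,nn):
        if st[i,4]>15:
            print(n,st[i],c[i],onz(n,c[i],0.035 if n=="scene" else .045), cv2.minAreaRect(np.argwhere(l==i)[:,::-1].astype(np.float32)))
```

```text
scene [348 207  21  16 244] [357.9795082  214.45901639] [0.52747822 0.12274412 0.035     ] ((358.29998779296875, 214.1000213623047), (20.238576889038086, 13.914020538330078), 18.43494987487793)
scene [390 219  21  18 247] [399.93117409 227.10931174] [0.53633988 0.20196281 0.035     ] ((399.8774108886719, 227.1792449951172), (18.54367446899414, 13.59869384765625), 15.945395469665527)
scene [435 226  21  23 300] [445.08666667 237.41333333] [0.53799462 0.28260574 0.035     ] ((445.3000183105469, 237.60000610351562), (14.862703323364258, 20.55480194091797), 18.43494987487793)
top [213 203  15   6  46] [219.30434783 204.76086957] [0.54428054 0.28429158 0.045     ] ((220.1439971923828, 204.7080078125), (14.668607711791992, 4.024922847747803), 10.30484676361084)
top [247 207  16   5  52] [254.40384615 209.15384615] [0.53304516 0.20275474 0.045     ] ((254.5, 209.0), (15.0, 4.0), 0.0)
top [283 211  15   5  46] [290.23913043 213.02173913] [0.52305603 0.12032972 0.045     ] ((290.03076171875, 212.75387573242188), (14.139959335327148, 3.7210419178009033), 7.125016689300537)
```

View pics/c1.png

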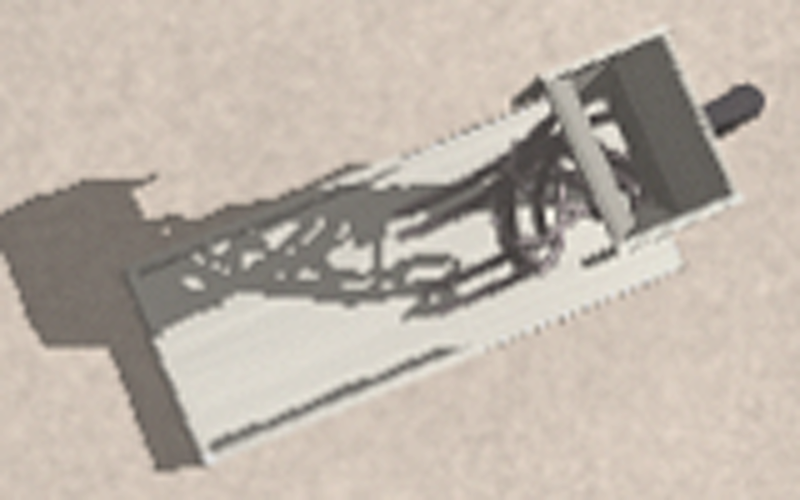

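View pics/c2.png

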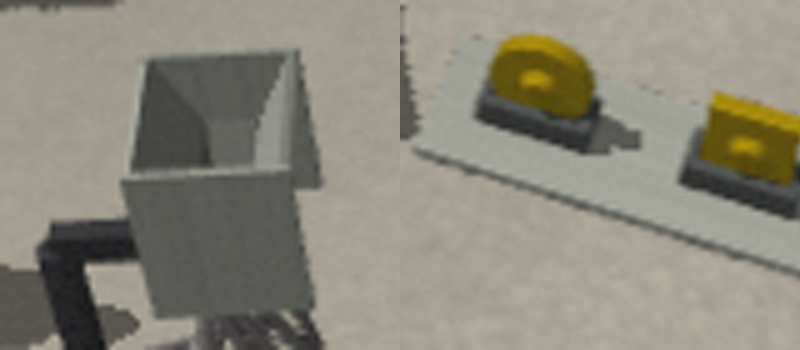

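The crops show the hopper rim corners and the boss of the round tag facing the scene camera, away from the robot. Next I compute the rim, the tray axis and the tag pose.

Run:
```python
from h import *
S=[(143,60),(298,50),(292,170),(123,180)]
T=[(550,78),(665,33),(738,200),(628,243)]
for nm,P,off in(("scene",S,(150,50)),("top",T,(310,165))):
    Q=np.array([onz(nm,(off[0]+u/5,off[1]+v/5),.29)[:2] for u,v in P]); print(nm,Q.round(4).tolist(),Q.mean(0))
    e=np.roll(Q,-1,0)-Q; print(np.linalg.norm(e,axis=1).round(4),np.degrees(np.arctan2(e[:,1],e[:,0])).round(1))
L=[(205,465),(130,270),(680,265)]
q=[onz("top",(310+u/5,165+v/5),.03 if i<2 else .03)[:2] for i,(u,v) in enumerate(L)]
print(np.round(q,4)); 
for a,b in((0,1),(0,2)):
    d=q[b]-q[a];print(np.linalg.norm(d),np.degrees(np.arctan2(d[1],d[0])))
# post top at z .243
print(onz("top",(310+745/5,165+100/5),.243))
for a,b in(((358,214.5),(290.2,213)),((399.9,227.1),(254.4,209.2)),((445.1,237.4),(219.3,204.8))): print(tri("scene",a,"top",b))
```

```text
scene [[0.5107, -0.1898], [0.4917, -0.1454], [0.5529, -0.1206], [0.5715, -0.1665]] [ 0.53169202 -0.15558588]
[0.0483 0.066  0.0496 0.0651] [ 113.2   22.1  -67.9 -159. ]
top [[0.5487, -0.1256], [0.5647, -0.1681], [0.5039, -0.1912], [0.4892, -0.1507]] [ 0.5266319  -0.15891913]
[0.0454 0.0649 0.043  0.0646] [ -69.4 -159.2  110.    22.9]
[[ 0.4191 -0.0176]
 [ 0.5095  0.0152]
 [ 0.508  -0.2424]]
0.09620106661348972 19.933572504315375
0.24177565370937537 -68.40404930036308
[ 0.54828087 -0.21070132  0.243     ]
(array([0.52463738, 0.12185032, 0.03139395]), np.float64(0.0012176751274280287))
(array([0.53458675, 0.20316629, 0.03323296]), np.float64(0.002478585315446341))
(array([0.54449644, 0.28303717, 0.04334965]), np.float64(0.0031800741163257353))
```

```bash
cat > plan.py <<'E'
import sys, numpy as np
from workcell import bot
from scipy.spatial.transform import Rotation as Ro
def plan(target,ang):
    s=bot.read_state(); p=np.array(s['tool_pos']); R=Ro.from_rotvec(s['tcp_rot']).as_matrix()
    a=np.degrees(np.arctan2(R[1,1],R[0,1])); d=np.array(target)-p; sp=-((ang-a+90)%180-90) if abs(((ang-a+180)%360)-180)>90 else -(((ang-a+180)%360)-180)
    n=max(1,int(np.ceil(max(abs(sp)/4.99,np.linalg.norm(d)/.047))))
    print('t',round(s['time'],2),'p',p.round(4),'ang',round(a,2),'tilt z',R[:,2].round(3),'w',round(s['width'],3),'F',np.round(s['wrist_force'],1),'q',np.round(s['q'],2))
    for i in range(n):
        print((R.T@(d/n)).round(4).tolist(),round(sp/n/5,3)); R=R@Ro.from_euler('z',sp/n,degrees=True).as_matrix()
if __name__=="__main__": plan([float(v) for v in sys.argv[1:4]],float(sys.argv[4]))
E
python3 plan.py .5235 .1218 .12 -7
```

```text
t 0.1 p [0.2649 0.6201 0.2301] ang 66.86 tilt z [-0.001 -0.002 -1.   ] w 1.0 F [-1.1 -0.2  1.4] q [ 1.13  0.26  1.61 -0.    1.27 -0.04]
[-0.0289, -0.0238, 0.0074] 0.985
[-0.0308, -0.0212, 0.0074] 0.985
[-0.0325, -0.0185, 0.0074] 0.985
[-0.034, -0.0156, 0.0074] 0.985
[-0.0352, -0.0126, 0.0074] 0.985
[-0.0362, -0.0096, 0.0074] 0.985
[-0.0369, -0.0064, 0.0074] 0.985
[-0.0373, -0.0032, 0.0074] 0.985
[-0.0374, -0.0, 0.0074] 0.985
[-0.0373, 0.0032, 0.0074] 0.985
[-0.0369, 0.0064, 0.0074] 0.985
[-0.0362, 0.0095, 0.0074] 0.985
[-0.0352, 0.0126, 0.0074] 0.985
[-0.034, 0.0156, 0.0074] 0.985
[-0.0326, 0.0184, 0.0074] 0.985
```

>>> {"method": "play_rows", "body": {"series": [{"translation":[-0.029,-0.024,0.007],"spin":0.985},{"translation":[-0.031,-0.021,0.007],"spin":0.985},{"translation":[-0.0325,-0.0185,0.007],"spin":0.985},{"translation":[-0.034,-0.0155,0.007],"spin":0.985},{"translation":[-0.035,-0.0125,0.007],"spin":0.985}], "jaw": -0.4, "force": 30}}

```text
time: 0.6
tool_pos: [0.3518, 0.4532, 0.1954]
tcp_rot: [-1.276, -2.871, 0.001]
wrist_force: [0.7, 1.3, -0.8]
width: 0.3
```

>>> {"method": "play_rows", "body": {"series": [{"translation":[-0.036,-0.0095,0.007],"spin":0.985},{"translation":[-0.037,-0.0065,0.007],"spin":0.985},{"translation":[-0.037,-0.003,0.007],"spin":0.985},{"translation":[-0.0375,0,0.007],"spin":0.985},{"translation":[-0.037,0.003,0.007],"spin":0.985}]}}

```text
time: 1.1
tool_pos: [0.4377, 0.2877, 0.1606]
tcp_rot: [-1.859, -2.532, 0.001]
wrist_force: [0.3, -0.1, 0.1]
width: 0.3
```

>>> {"method": "play_rows", "body": {"series": [{"translation":[-0.037,0.0065,0.007],"spin":0.985},{"translation":[-0.036,0.0095,0.007],"spin":0.985},{"translation":[-0.035,0.0125,0.007],"spin":0.985},{"translation":[-0.034,0.0155,0.007],"spin":0.985},{"translation":[-0.0325,0.0185,0.007],"spin":0.985}]}}

```text
time: 1.6
tool_pos: [0.5238, 0.1221, 0.1256]
tcp_rot: [-2.357, -2.077, 0.001]
wrist_force: [1.3, 0.2, -0.5]
width: 0.296
```

>>> {"method": "play_rows", "body": {"series": [{"translation":[0,0,0],"spin":0}]}}

```text
time: 1.7
tool_pos: [0.5244, 0.1199, 0.1249]
tcp_rot: [2.359, 2.075, -0.004]
wrist_force: [-1.2, 1.0, 0.0]
width: 0.298
```

```bash
python3 plan.py .5235 .1218 .08 -7
python3 - <<'E'
from h import *
a=bot.read_camera("top");b=bot.read_camera("scene")
A=cv2.resize(a[160:240,200:340],(560,320),interpolation=cv2.INTER_CUBIC);B=cv2.resize(b[120:270,310:490],(720,600),interpolation=cv2.INTER_CUBIC)
cv2.imwrite("pics/b1.png",B); cv2.imwrite("pics/a1.png",A)
E
```

```text
t 1.7 p [0.5244 0.1199 0.1249] ang -7.33 tilt z [-0.001 -0.002 -1.   ] w 0.298 F [-1.2  1.   0. ] q [ 0.18  0.1   2.   -0.    1.04  0.31]
[0.0018, -0.001, 0.0449] -0.065
```

View pics/b1.png

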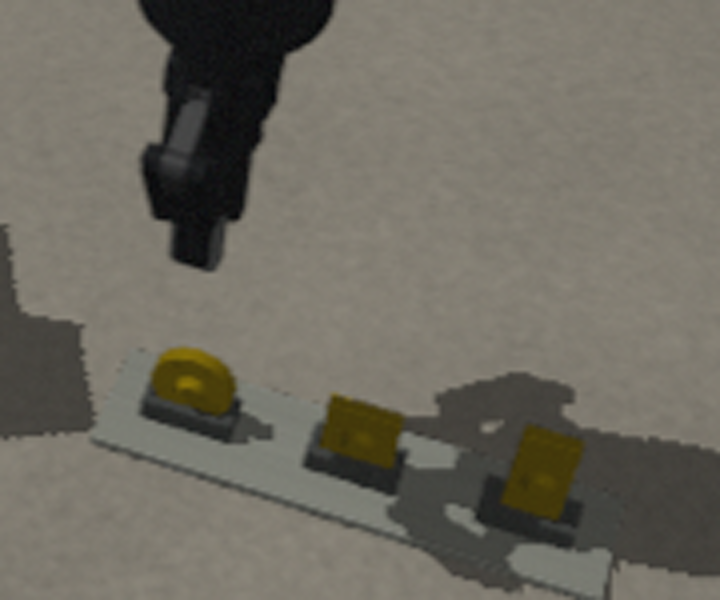

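The gripper stands above the round tag (crop 190,380), and the other two tags are clear of it. I'll descend to just above the boss.

>>> {"method": "play_rows", "body": {"series": [{"translation":[0.0018,-0.001,0.03],"spin":-0.065},{"translation":[0,0,0.03],"spin":0},{"translation":[0,0,0.024],"spin":0},{"translation":[0,0,0],"spin":0}]}}

```text
time: 2.2
tool_pos: [0.5187, 0.1261, 0.0387]
tcp_rot: [-2.342, -2.088, 0.01]
wrist_force: [-0.6, -0.6, -0.2]
width: 0.302
```

```bash
python3 plan.py .5235 .1218 .041 -7
python3 - <<'E'
from h import *
b=bot.read_camera("scene")
B=cv2.resize(b[180:240,320:400],(800,600),interpolation=cv2.INTER_CUBIC)
cv2.imwrite("pics/b2.png",cv2.convertScaleAbs(B,alpha=1.6))
E
```

```text
t 2.2 p [0.5187 0.1261 0.0387] ang -6.56 tilt z [-0.008 -0.001 -1.   ] w 0.302 F [-0.6 -0.6 -0.2] q [0.19 0.21 2.07 0.   0.88 0.31]
[-0.0038, 0.0052, -0.0023] 0.088
```

View pics/b2.png

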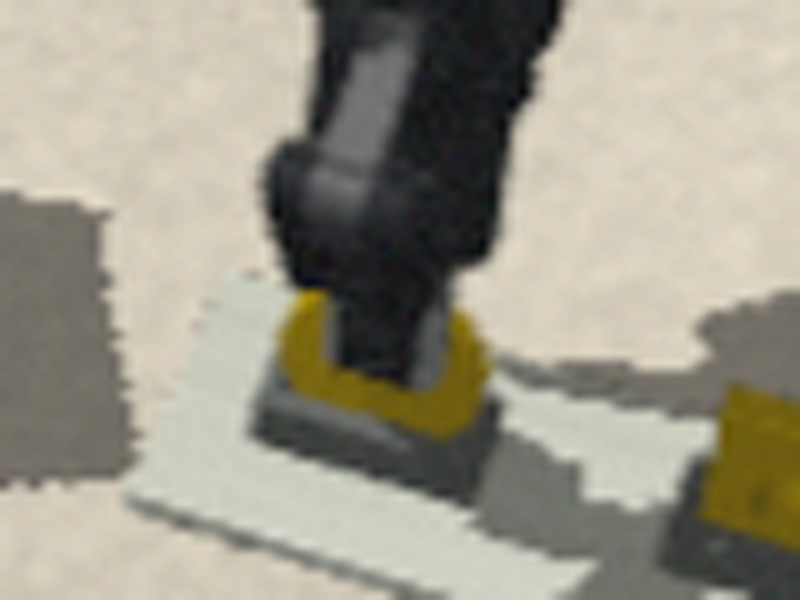

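The fingers straddle the tag, centred on it (finger about 390, tag about 385 in the crop). I let the arm settle and read the pose again.

>>> {"method": "play_rows", "body": {"series": [{"translation":[0,0,0],"spin":0},{"translation":[0,0,0],"spin":0}]}}

```text
time: 2.45
tool_pos: [0.5244, 0.1263, 0.0442]
tcp_rot: [2.345, 2.088, 0.005]
wrist_force: [0.2, 0.5, -0.3]
width: 0.301
```

```bash
python3 plan.py .5235 .1218 .041 -7
```

```text
t 2.45 p [0.5244 0.1263 0.0442] ang -6.64 tilt z [ 0.003  0.001 -1.   ] w 0.301 F [ 0.2  0.5 -0.3] q [0.19 0.2  2.06 0.   0.88 0.31]
[-0.0046, -0.0004, 0.0032] 0.073
```

>>> {"method": "play_rows", "body": {"series": [{"translation":[-0.003,0,0],"spin":0.05}]}}

```text
time: 2.55
tool_pos: [0.524, 0.1231, 0.0441]
tcp_rot: [2.35, 2.083, 0.004]
wrist_force: [-0.3, -0.8, 0.7]
width: 0.3
```

>>> {"method": "play_rows", "body": {"series": [{"translation":[0,0,0],"spin":0}]}}

```text
time: 2.65
tool_pos: [0.5234, 0.1224, 0.0434]
tcp_rot: [2.351, 2.082, 0.003]
wrist_force: [-0.4, 0.8, 0.6]
width: 0.298
```

>>> {"method": "play_rows", "body": {"series": [{"translation":[0,0,0],"spin":0}]}}

```text
time: 2.75
tool_pos: [0.523, 0.1225, 0.0429]
tcp_rot: [2.352, 2.082, 0.002]
wrist_force: [-0.0, 0.2, 1.0]
width: 0.298
```

>>> {"method": "play_rows", "body": {"series": [{"translation":[0,0,0],"spin":0}]}}

```text
time: 2.85
tool_pos: [0.5228, 0.1224, 0.0426]
tcp_rot: [2.352, 2.083, 0.001]
wrist_force: [0.2, 0.0, -0.5]
width: 0.301
```

>>> {"method": "play_rows", "body": {"series": [{"translation":[0,0,0.001],"spin":0},{"translation":[0,0,0],"spin":0},{"translation":[0,0,0],"spin":0},{"translation":[0,0,0],"spin":0},{"translation":[0,0,0],"spin":0}], "jaw": -1, "force": 30}}

```text
time: 3.35
tool_pos: [0.5227, 0.1225, 0.0413]
tcp_rot: [2.352, 2.083, 0.0]
wrist_force: [0.6, -0.5, -0.9]
width: 0.078
```

>>> {"method": "play_rows", "body": {"series": [{"translation":[0,0,0],"spin":0},{"translation":[0,0,0],"spin":0}]}}

```text
time: 3.55
tool_pos: [0.5227, 0.1225, 0.0413]
tcp_rot: [2.352, 2.083, 0.0]
wrist_force: [1.4, -0.9, -0.7]
width: 0.075
```

The jaws stopped at the disc thickness, off the boss, with almost no side force. I lift straight up.

>>> {"method": "play_rows", "body": {"series": [{"translation":[0,0,-0.005],"spin":0},{"translation":[0,0,-0.01],"spin":0},{"translation":[0,0,-0.015],"spin":0},{"translation":[0,0,-0.02],"spin":0},{"translation":[0,0,-0.03],"spin":0}]}}

```text
time: 4.05
tool_pos: [0.521, 0.1224, 0.1217]
tcp_rot: [-2.35, -2.082, 0.004]
wrist_force: [0.3, 0.2, 0.1]
width: 0.078
```

>>> {"method": "play_rows", "body": {"series": [{"translation":[0,0,-0.045],"spin":0},{"translation":[0,0,-0.045],"spin":0},{"translation":[0,0,-0.045],"spin":0},{"translation":[0,0,-0.045],"spin":0},{"translation":[0,0,-0.045],"spin":0}]}}

```text
time: 4.55
tool_pos: [0.5216, 0.1225, 0.3498]
tcp_rot: [2.351, 2.083, 0.002]
wrist_force: [0.5, -0.1, -0.0]
width: 0.08
```

>>> {"method": "play_rows", "body": {"series": [{"translation":[0,0,-0.03],"spin":0},{"translation":[0,0,0],"spin":0},{"translation":[0,0,0],"spin":0},{"translation":[0,0,0],"spin":0}]}}

```text
time: 4.95
tool_pos: [0.5216, 0.1224, 0.3752]
tcp_rot: [-2.351, -2.082, 0.003]
wrist_force: [-0.1, -0.2, -0.8]
width: 0.078
```

```bash
python3 plan.py .5295 -.157 .34 -68.5
```

```text
t 4.95 p [0.5216 0.1224 0.3752] ang -6.93 tilt z [-0.002 -0.    -1.   ] w 0.078 F [-0.1 -0.2 -0.8] q [ 0.18 -0.06  1.7   0.    1.5   0.3 ]
[-0.0213, 0.0032, 0.0027] 0.947
[-0.0209, 0.005, 0.0027] 0.947
[-0.0204, 0.0067, 0.0027] 0.947
[-0.0198, 0.0083, 0.0027] 0.947
[-0.0191, 0.0099, 0.0027] 0.947
[-0.0182, 0.0115, 0.0027] 0.947
[-0.0172, 0.0129, 0.0027] 0.947
[-0.016, 0.0143, 0.0027] 0.947
[-0.0148, 0.0156, 0.0027] 0.947
[-0.0135, 0.0168, 0.0027] 0.947
[-0.012, 0.0178, 0.0027] 0.947
[-0.0105, 0.0187, 0.0027] 0.947
[-0.0089, 0.0196, 0.0027] 0.947
```

>>> {"method": "play_rows", "body": {"series": [{"translation":[-0.0213,0.003,0],"spin":0.947},{"translation":[-0.021,0.005,0],"spin":0.947},{"translation":[-0.0204,0.0067,0],"spin":0.947},{"translation":[-0.02,0.0083,0],"spin":0.947},{"translation":[-0.019,0.01,0],"spin":0.947}]}}

```text
time: 5.45
tool_pos: [0.5243, 0.0141, 0.3738]
tcp_rot: [-2.73, -1.551, 0.006]
wrist_force: [1.0, -0.1, -0.2]
width: 0.079
```

>>> {"method": "play_rows", "body": {"series": [{"translation":[-0.018,0.0115,0],"spin":0.947},{"translation":[-0.017,0.013,0],"spin":0.947},{"translation":[-0.016,0.0143,0],"spin":0.947},{"translation":[-0.015,0.0156,0],"spin":0.947},{"translation":[-0.0135,0.017,0],"spin":0.947}]}}

```text
time: 5.95
tool_pos: [0.5277, -0.0932, 0.3738]
tcp_rot: [-2.99, -0.957, 0.006]
wrist_force: [-0.0, -0.1, -0.0]
width: 0.079
```

>>> {"method": "play_rows", "body": {"series": [{"translation":[-0.012,0.018,0.005],"spin":0.947},{"translation":[-0.0105,0.0187,0.01],"spin":0.947},{"translation":[-0.009,0.0195,0.015],"spin":0.947},{"translation":[0,0,0],"spin":0},{"translation":[0,0,0],"spin":0}]}}

```text
time: 6.45
tool_pos: [0.5298, -0.1568, 0.3441]
tcp_rot: [-3.084, -0.586, 0.006]
wrist_force: [0.3, 0.4, -0.7]
width: 0.082
```

>>> {"method": "play_rows", "body": {"series": [{"translation":[0,0,0],"spin":0},{"translation":[0,0,0],"spin":0},{"translation":[0,0,0],"spin":0}]}}

```text
time: 6.75
tool_pos: [0.5311, -0.1565, 0.347]
tcp_rot: [3.086, 0.588, 0.002]
wrist_force: [-0.4, 0.5, 0.8]
width: 0.078
```

```bash
python3 plan.py .5295 -.157 .30 -68.5
python3 - <<'E'
from h import *
b=bot.read_camera("scene");a=bot.read_camera("top")
B=cv2.resize(b[30:110,140:240],(500,400),interpolation=cv2.INTER_CUBIC);A=cv2.resize(a[150:230,400:460],(300,400),interpolation=cv2.INTER_CUBIC)
cv2.imwrite("pics/b3.png",cv2.convertScaleAbs(np.hstack([B,A]),alpha=1.6))
E
```

```text
t 6.75 p [ 0.5311 -0.1565  0.347 ] ang -68.41 tilt z [ 0.001 -0.    -1.   ] w 0.078 F [-0.4  0.5  0.8] q [-0.33 -0.02  1.71  0.    1.45  0.86]
[-0.0009, -0.0001, 0.0235] 0.009
[-0.0009, -0.0001, 0.0235] 0.009
```

View pics/b3.png

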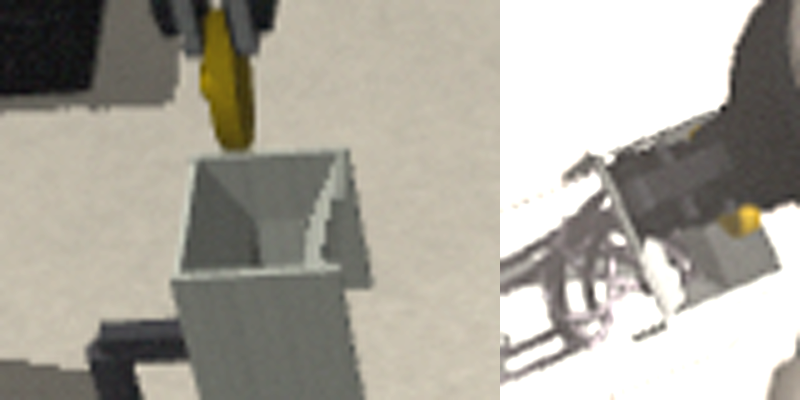

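The boss faces the post side (crop 205,85) and the tag hangs upright above the hopper. I compare the measured tag blob with the gripper position, so the hopper estimate can be put in the arm's frame.

Run:
```python
from h import *
p=np.array(bot.read_state()['tool_pos'])
b=bot.read_camera("scene");hsv=cv2.cvtColor(b,cv2.COLOR_BGR2HSV)[20:70,150:230];m=cv2.inRange(hsv,(18,130,40),(35,255,255))
ys,xs=np.nonzero(m); print(xs.min()+150,xs.max()+150,ys.min()+20,ys.max()+20,xs.mean()+150,ys.mean()+20,len(xs))
c=p-[0,0,.0113]; a=np.radians(-68.4); nx=np.array([np.cos(a),np.sin(a),0]); w=np.array([-nx[1],nx[0],0])
P=[c+r*np.cos(t)*w+r*np.sin(t)*np.array([0,0,1])+s*nx for s in(-.004,.004) for r in(.02,) for t in np.arange(0,6.3,.2)]
q=proj("scene",P); print(q.min(0),q.max(0))
# lower tag end (bottom) vs prediction
print(proj("scene",[c-[0,0,.02]]), [ (y+20,xs[ys==y].mean()+150) for y in np.unique(ys)[-8:]], [proj("scene",[c-[0,0,z]])[0] for z in(.005,.01,.015)])
```

```text
180 226 20 59 185.35025380710658 45.96954314720812 197
[180.80364604  30.68188854] [192.0719956   59.63952445]
[[189.23127852  57.48607282]] [(np.int64(52), np.float64(185.5)), (np.int64(53), np.float64(185.5)), (np.int64(54), np.float64(186.0)), (np.int64(55), np.float64(186.0)), (np.int64(56), np.float64(186.0)), (np.int64(57), np.float64(186.5)), (np.int64(58), np.float64(186.5)), (np.int64(59), np.float64(186.5))] [array([187.26400413,  48.3904464 ]), array([187.92708191,  51.45534802]), array([188.58279833,  54.48703914])]
```

Run:
```python
from h import *
p=np.array(bot.read_state()['tool_pos']); print(p)
print("scene tcp@.29",proj("scene",[[p[0],p[1],.29]]),"rim mean",(150+214/5,50+115/5))
a=bot.read_camera("top");hsv=cv2.cvtColor(a,cv2.COLOR_BGR2HSV)[170:210,425:465];m=cv2.inRange(hsv,(15,130,40),(35,255,255))
n,l,st,ce=cv2.connectedComponentsWithStats(m)
for i in range(1,n): print(st[i]+[425,170,0,0,0],ce[i]+[425,170])
c=p-[0,0,.0113]; t=np.radians(-68.4); nx=np.array([np.cos(t),np.sin(t),0]); w=np.array([-nx[1],nx[0],0])
print("ends +-w",proj("top",[c+.02*w,c-.02*w,c+.018*w-[0,0,.008],c-.018*w-[0,0,.008]]))
print("top tcp@.29",proj("top",[[p[0],p[1],.29]]),"rim mean",(310+np.mean([550,665,738,628])/5,165+np.mean([78,33,200,243])/5))
```

```text
[ 0.53101666 -0.15676462  0.34675452]
scene tcp@.29 [[192.3815813  72.2848718]] rim mean (192.8, 73.0)
[448 191   4   6  19] [449.42105263 193.36842105]
ends +-w [[439.72514354 174.8759183 ]
 [449.55011034 196.55040829]
 [438.9969995  176.87960801]
 [447.74317537 196.19535417]]
top tcp@.29 [[437.75628138 190.19089061]] rim mean (np.float64(439.05), np.float64(192.7))
```

The views agree to within a few mm. I shift slightly (about 2 mm toward +y) and lower the tag into the hopper until the tips are at rim level.

>>> {"method": "play_rows", "body": {"series": [{"translation":[-0.001,-0.0025,0.01],"spin":0},{"translation":[0,0,0.015],"spin":0},{"translation":[0,0,0.015],"spin":0},{"translation":[0,0,0.01],"spin":0},{"translation":[0,0,0.005],"spin":0}]}}

```text
time: 7.45
tool_pos: [0.5279, -0.1549, 0.2886]
tcp_rot: [-3.085, -0.586, 0.005]
wrist_force: [0.4, 0.7, 0.2]
width: 0.077
```

>>> {"method": "play_rows", "body": {"series": [{"translation":[0,0,0],"spin":0},{"translation":[0,0,0],"spin":0},{"translation":[0,0,0],"spin":0},{"translation":[0,0,0],"spin":0},{"translation":[0,0,0],"spin":0}]}}

```text
time: 7.95
tool_pos: [0.5293, -0.1553, 0.2919]
tcp_rot: [3.086, 0.586, 0.001]
wrist_force: [0.4, 0.9, -0.5]
width: 0.079
```

```bash
python3 plan.py .53 -.155 .29 -68.5
python3 - <<'E'
from h import *
b=bot.read_camera("scene")
cv2.imwrite("pics/b4.png",cv2.convertScaleAbs(cv2.resize(b[40:110,150:230],(800,600)[:0] or (640,560),interpolation=cv2.INTER_CUBIC),alpha=1.6))
E
```

```text
t 7.95 p [ 0.5293 -0.1553  0.2919] ang -68.49 tilt z [ 0.001 -0.    -1.   ] w 0.079 F [ 0.4  0.9 -0.5] q [-0.33 -0.    1.79 -0.    1.35  0.86]
[0.0008, -0.0, 0.0019] 0.001
```

View pics/b4.png

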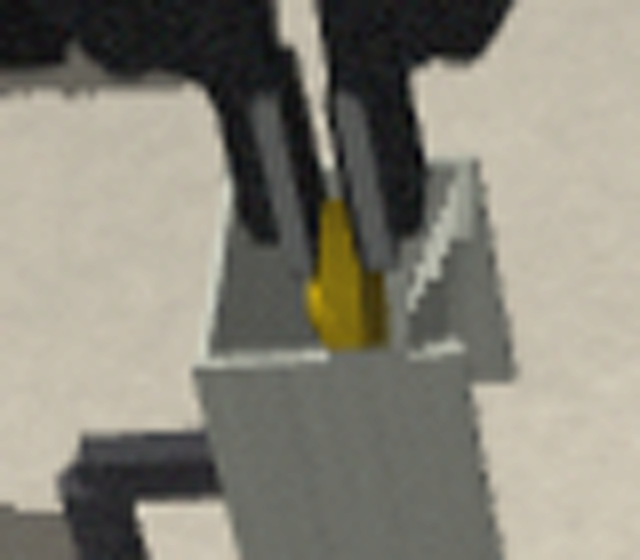

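The tag is centred in the hopper, at about 345 against a rim of 200–465 in the crop, with no contact force. I release it and back up.

>>> {"method": "play_rows", "body": {"series": [{"translation":[0,0,0],"spin":0},{"translation":[0,0,0],"spin":0},{"translation":[0,0,0],"spin":0}], "jaw": -0.65}}

```text
time: 8.3
tool_pos: [0.529, -0.1552, 0.2913]
tcp_rot: [3.086, 0.586, 0.0]
wrist_force: [0.8, -0.1, 0.6]
width: 0.172
```

>>> {"method": "play_rows", "body": {"series": [{"translation":[0,0,-0.02],"spin":0},{"translation":[0,0,-0.04],"spin":0},{"translation":[0,0,-0.04],"spin":0},{"translation":[0,0,0],"spin":0},{"translation":[0,0,0],"spin":0}]}}

```text
time: 8.8
tool_pos: [0.5296, -0.1554, 0.3929]
tcp_rot: [3.085, 0.586, 0.004]
wrist_force: [-0.1, -0.1, -0.3]
width: 0.18
```

>>> {"method": "play_rows", "body": {"series": [{"translation":[0,0,0],"spin":0},{"translation":[0,0,0],"spin":0},{"translation":[0,0,0],"spin":0},{"translation":[0,0,0],"spin":0},{"translation":[0,0,0],"spin":0}]}}

```text
time: 9.3
tool_pos: [0.5289, -0.1551, 0.3907]
tcp_rot: [-3.086, -0.586, 0.001]
wrist_force: [0.9, 0.7, 0.7]
width: 0.176
```

Run:
```python
from h import *
b=bot.read_camera("scene");a=bot.read_camera("top")
B=cv2.resize(b[50:250,160:460],(600,400),interpolation=cv2.INTER_CUBIC)
C=cv2.resize(b[150:215,220:310],(200,144),interpolation=cv2.INTER_CUBIC);A=cv2.resize(a[180:260,320:430],(200,146),interpolation=cv2.INTER_CUBIC)
X=np.vstack([C,A,np.zeros((110,200,3),np.uint8)])
cv2.imwrite("pics/b5.png",cv2.convertScaleAbs(np.hstack([B,X]),alpha=1.4))
for n,im in (("scene",b),("top",a)):
    m=cv2.inRange(cv2.cvtColor(im,cv2.COLOR_BGR2HSV),(18,130,40),(35,255,255)); k,l,st,c=cv2.connectedComponentsWithStats(m)
    for i in range(1,k):
        if st[i,4]>10: print(n,st[i],c[i].round(1),onz(n,c[i],.015).round(3))
```

```text
scene [243 183  20  17 264] [252.5 190.5] [ 0.506 -0.094  0.015]
scene [390 219  21  18 264] [400.  227.4] [0.52  0.203 0.015]
scene [435 226  21  24 323] [445.2 237.6] [0.522 0.286 0.015]
top [213 203  16   5  42] [219.5 204.6] [0.549 0.29  0.015]
top [247 207  15   5  45] [254.2 209.1] [0.537 0.207 0.015]
top [375 214  16  17 179] [382.1 222.2] [ 0.502 -0.094  0.015]
```

View pics/b5.png

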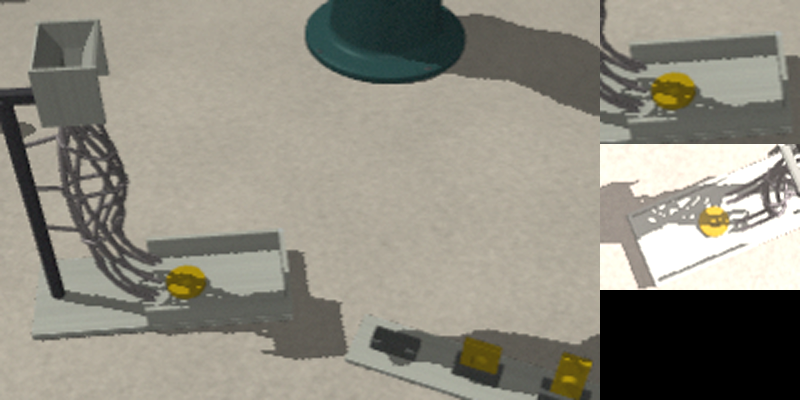

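The tag sits in the tray at turner x≈-0.068, y≈0, and the two bystanders have not moved. One close look for boss and flatness.

>>> {"method": "play_rows", "body": {"series": [{"translation":[0,0,0],"spin":0},{"translation":[0,0,0],"spin":0},{"translation":[0,0,0],"spin":0},{"translation":[0,0,0],"spin":0},{"translation":[0,0,0],"spin":0}]}}

```text
time: 9.9
tool_pos: [0.529, -0.1552, 0.3913]
tcp_rot: [3.086, 0.586, 0.0]
wrist_force: [0.5, 0.4, 0.1]
width: 0.175
```

Run:
```python
from h import *
b=bot.read_camera("scene");a=bot.read_camera("top")
f=lambda i,v,u:cv2.resize(i[v:v+40,u:u+40],(400,400),interpolation=cv2.INTER_CUBIC)
cv2.imwrite("pics/b6.png",cv2.convertScaleAbs(np.hstack([f(b,170,233),f(a,202,362)]),alpha=1.3))
for n,im in (("scene",b),("top",a)):
    m=cv2.inRange(cv2.cvtColor(im,cv2.COLOR_BGR2HSV),(18,130,40),(35,255,255)); k,l,st,c=cv2.connectedComponentsWithStats(m)
    print(n,[(st[i].tolist(),c[i].round(1).tolist()) for i in range(1,k) if st[i,4]>100])
c=np.array([.504,-.094,.012]);P=[c+[.02*np.cos(t),.02*np.sin(t),s] for t in np.arange(0,6.3,.2) for s in(-.004,.004)]
for n in("scene","top"): q=proj(n,P);print(n,q.min(0),q.max(0))
```

```text
scene [([243, 183, 20, 17, 264], [252.5, 190.5]), ([390, 219, 21, 18, 263], [400.0, 227.4]), ([435, 226, 21, 24, 321], [445.2, 237.7])]
top [([375, 214, 16, 17, 179], [382.0, 222.2])]
scene [242.91413072 182.24433038] [263.3243436  199.60988395]
top [373.32173001 212.85266603] [390.61857655 230.033795  ]
```

View pics/b6.png

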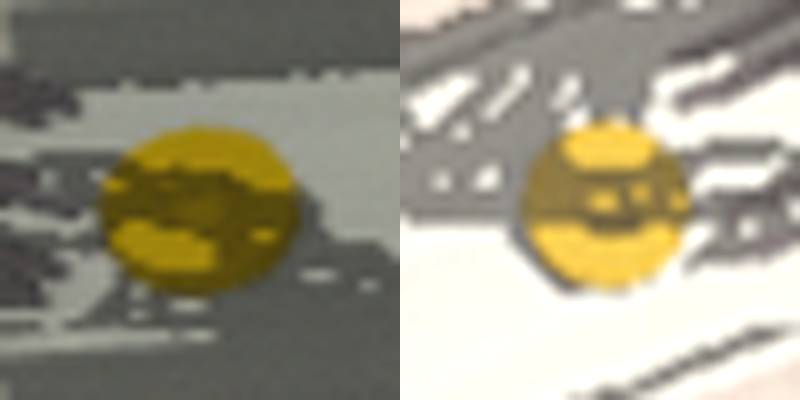

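The disc outline matches a flat-lying 40 mm disc in both views. A ring-shaped boss outline shows at its middle (top crop 610,200), and the tag has not moved between pictures. I hand it in.

```bash
python3 -c "
from workcell import bot
print(bot.finish_job())"
```

```text
the job is handed in; nothing more can be done
None
```

I took the round tag from its pocket and dropped it through the hopper with its boss toward the post. It slid through the wire guide into the tray, and I handed the job in at about 10 s on the robot clock.

**Last checks**
- **Tag:** it lies in the tray at about x = -0.068 m, y = 0 m in the turner frame. Its outline matches a flat 40 mm disc in both views, and it stayed still between two pictures about 0.6 s apart.
- **Boss:** it appears to face up, but in the shade I could see only a faint ring at the disc's centre. That is the least certain check.
- **Passage through the guide:** the tag was not seen inside the twisted part. I infer it from the drop into the hopper and where the tag came out.
- **Other tags:** the square and long tags still stand in their pockets, shifted by less than one pixel.
- **Gripper:** it is clear of everything, about 0.1 m above the hopper.

**Disagreement:** the two camera views put the hopper centre, and the held tag relative to the arm, 3–6 mm apart. I used a compromise, and the hopper's clearance covered it.

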